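# Trace the seam round a dental cast

### The arm

A 7-joint arm with a two-finger parallel gripper is mounted at the origin on the work surface. World frame = base frame: x ahead of the robot, y to its left, z up, the work surface at z = 0. Lengths are in mm, angles in rad, forces in N, time in s.
With the tool pointing down it reaches from about 425 to 825 mm from the base axis. Payload 3.6 kg.
Tool frame: the origin (TCP) lies at the very end of the fingers, on their centre line; the grasp point (between the pads) lies 19 mm behind it; z points along the fingers, y is the line along which they close (so a half turn about z gives the same grasp; the last joint's range is limited). The gripper opens to 85 mm and grips with 20 to 120 N. Pads are 22 mm wide; open, the fingers measure 114 mm over their backs; the gripper's body (76 mm by 85 mm) begins 54 mm behind the grasp point. The pads swing forward as they close: fully open they stand 13 mm farther back than shut.
Start: joints at [-1.365, 0.615, -0.013, 1.423, 0.008, 1.103, -0.04], TCP at [149.293, 632.593, 231.297] pointing down, gripper open.
Joint ranges: [-3.12, 3.12], [-0.3, 2.06], [-1.34, 1.32], [0.26, 2.42], [-1.36, 4.5], [0.01, 1.98], [-2.84, 2.84]. Speed limits (rad/s): [2.79, 2.79, 3.14, 3.14, 3.14, 3.14, 3.14].

### API

Orientations are given as a rotation vector (axis times angle).
In Python, from cell import robot gives the robot as it stands. Calls block until the motion is done:
- robot.move_pose(position, orientation): joint-space move of the TCP to a pose.
- robot.move_straight(position, orientation=None, speed=150): straight line of the TCP; orientation=None keeps the orientation; speed is the mean speed in mm/s.
- robot.goto_joints(angles): joint-space move.
- robot.move_gripper(opening): finger opening in mm; the grip force is fixed at half the most; returns when the fingers have stopped.
- robot.dwell(seconds).
- robot.inverse_kinematics(position, orientation): joint angles nearest the present ones, or None.
- robot.camera(name): name is "scene" or "top" or "wrist"; returns a dict with "img" (480x640x3 uint8, red, green, blue), "vertical_fov" (degrees; the focal length in pixels is half the picture's height over the tangent of half this angle, whatever the lens; pixels are square), "cx", "cy" (the principal point, pixels), "origin" and "attitude" of the camera in the world. Camera axes: x right, y up, looking along -z (the intrinsics and any distortion apply to the point x, -y, -z); pixel columns grow to the right and rows downward; lengths in mm; the calibration is good to about 2 mm. A picture is of the moment at which its call begins. There is no depth.
A pose or a line that the arm cannot do raises robot.IKError and nothing moves.
- robot.finish_job(): hands the job in; it is judged then, once.
Readings, each from a call of its own:
- robot.get_time(): time.
- robot.get_qpos(): joint angles.
- robot.get_qd(): joint speeds.
- robot.get_joint_efforts(): joint torques, N m.
- robot.get_ee_pos(): TCP position.
- robot.get_tcp_rot(): TCP orientation.
- robot.get_ft_force(): force on the tool from outside, world axes, zero at the start.
- robot.get_ft_torque(): the same for the moment, N m.
- robot.get_width(): finger opening in mm.
- robot.get_grip_force(): force on a finger pad.
Only numpy, scipy, OpenCV 4.12 (cv2) and the standard library are available. Lean on these libraries where they do the work, as an engineer would, in place of code of your own. Each camera call takes 0.05 s, during which the arm holds its last target. There are 200 camera calls.

### The job

Take the blue-handled spring-tipped stylus from the wooden stand and run its ball tip along the C-shaped seam groove around the dental cast, from the blue end to the red end, slowly (a few centimetres per second at most) and with light, steady pressure on the groove's floor all the way, neither pressing hard nor touching the cast or ring outside the groove. Then put the stylus back upright in its hole in the stand, fully down on its collar, let it go, and leave everything else as it was.

Things in the scene. Friction and masses are not known exactly. Their poses are not given: they have to be found in the camera images.
- stylus: Tracing stylus upright in one hole of the stand (either one). Origin on its axis at the underside of its steel collar (26 dia, z 0 to 6), which rests on the stand's top; z up. BLUE square handle 16 x 16, z 6 to 56, sides along x and y (grip at about z 31). Below: steel barrel 10 dia down to z -45, then a thin brass plunger with a ball 6 dia, lowest point z -62. About 80 g
- tip (a point): centre of the stylus's brass ball tip (6 dia), on its axis 59 below its origin when not pressed. The plunger is sprung: it gives way up into the barrel by at most 5 mm, 0.7 N to start and 1.3 N more per mm (about 7 N fully in); beyond that the stylus is rigid
- stand: fixed wooden stand 70 x 150 x 80 high with two vertical through holes 18 dia, 72 apart along its y; origin under its centre, z up
- stand_hole0 (a point): mouth centre of the stand's +y hole, on its top face (80 high)
- stand_hole1 (a point): mouth centre of the stand's -y hole, on its top face (80 high)
- flask: Fixed model table, origin under its centre. Its round head (104 dia: steel ring round a cream dental cast with teeth 10 high, inside radius 28) has the C-shaped seam groove in its top between cast and ring: radius 38 about the vertical axis, 11 wide, 5 deep, closed by a BLUE block at the start (+113 deg from the body's +x, counter-clockwise) and a RED block at the end (-113)
- seam0 (a point): point 0 of 0..8 along the middle of the seam groove, at 99.0 deg from the flask's +x, radius 38 (near the BLUE start end); the head is clamped on a ball joint at an unreported tilt, up to 10 deg in any direction, about the axis at height 80: the groove's floor lies on average at height 77, but up to 6 mm higher or lower from place to place; follow it by feel
- seam1 (a point): point 1 of 0..8 along the middle of the seam groove, at 74.25 deg from the flask's +x, radius 38; height as for seam0
- seam2 (a point): point 2 of 0..8 along the middle of the seam groove, at 49.5 deg from the flask's +x, radius 38; height as for seam0
- seam3 (a point): point 3 of 0..8 along the middle of the seam groove, at 24.75 deg from the flask's +x, radius 38; height as for seam0
- seam4 (a point): point 4 of 0..8 along the middle of the seam groove, at 0.0 deg from the flask's +x, radius 38; the head is clamped on a ball joint at an unreported tilt, up to 10 deg in any direction, about the axis at height 80: the groove's floor lies on average at height 77, but up to 6 mm higher or lower from place to place; follow it by feel
- seam5 (a point): point 5 of 0..8 along the middle of the seam groove, at -24.75 deg from the flask's +x, radius 38; height as for seam0
- seam6 (a point): point 6 of 0..8 along the middle of the seam groove, at -49.5 deg from the flask's +x, radius 38; height as for seam0
- seam7 (a point): point 7 of 0..8 along the middle of the seam groove, at -74.25 deg from the flask's +x, radius 38; height as for seam0
- seam8 (a point): point 8 of 0..8 along the middle of the seam groove, at -99.0 deg from the flask's +x, radius 38 (near the RED finish end); height as for seam0
- scraper: flat-bladed scraper with a YELLOW square handle, same size as the stylus, in the other hole of the stand; not used. Origin on its axis under the collar. Leave alone
- pink_tin: round metal tin of pink wax, 72 dia x 22 high, origin under its centre. Leave alone
- white_tin: round metal tin of white wax, 68 dia x 20 high, origin under its centre. Leave alone
- jar: amber jar with white cap, 52 dia x 62 high, origin under its centre. Leave alone
- brush: brush lying on the bench, 170 long, origin under its middle. Leave alone
- spatula: spatula lying on the bench between robot and work, 190 long, origin under its middle. Leave alone
- cast: small cream plaster tooth cast, 55 x 62 x 27 high, origin under its centre. Leave alone
Mind the look-alikes: they are no part of the job. Leave any turquoise look-alike of the stand alone.

How it is judged:
By the outcome, as a careful person would: the job done as asked, in the order asked, and still so for the second after the job is handed in, with the robot touching nothing.
It also fails if it takes over 72 s, if anything falls off the work surface, if the arm or the gripper's body presses on something with over 40 N, if the wrist force passes 120 N, or if a joint passes its speed limit or range.

## Working session

There is one attempt and no reset: what is moved stays moved. The work goes in short steps, each a Python script; the robot and the scene stay as the last script left them, time stands still between calls to the robot, and variables do not carry over. Pictures are saved under pics/ and viewed, at most 10 in all, crops included, and the job is handed in when it is done.

```bash
mkdir -p pics; ls; python3 - <<'E'
from cell import robot
import cv2,numpy as np
for n in ["scene","top","wrist"]:
    c=robot.camera(n); cv2.imwrite(f"pics/{n}0.png",c["img"][:,:,::-1])
    print(n,{k:(np.round(v,4).tolist() if not isinstance(v,str) else v) for k,v in c.items() if k!="img"})
print(robot.get_time(),robot.get_tcp_rot(),robot.get_ft_force())
E
```

```text
pics
scene {'vertical_fov': 48.1055, 'cx': 321.5646, 'cy': 237.177, 'origin': [1068.6297, -567.4654, 669.767], 'attitude': [0.8212, 0.3341, 0.7505]}
top {'vertical_fov': 43.9757, 'cx': 324.2949, 'cy': 243.1506, 'origin': [408.8083, -88.7768, 1238.6721], 'attitude': [0.1115, -0.1168, -1.5787]}
wrist {'vertical_fov': 70.9584, 'cx': 314.9034, 'cy': 238.2709, 'origin': [70.9297, 651.1055, 371.8374], 'attitude': [-0.271, -0.2116, 1.3283]}
0.15 [-3.63258278e-01 -3.12027880e+00  3.06056283e-03] [ 0.50148348  0.75226502 -0.11165757]
```

View pics/scene0.png

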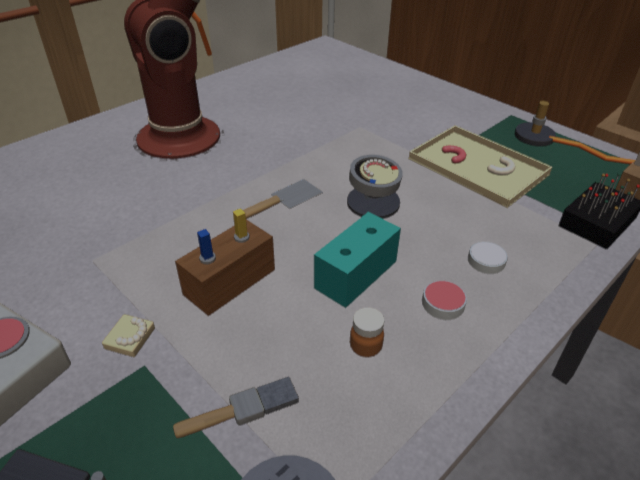

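View pics/top0.png

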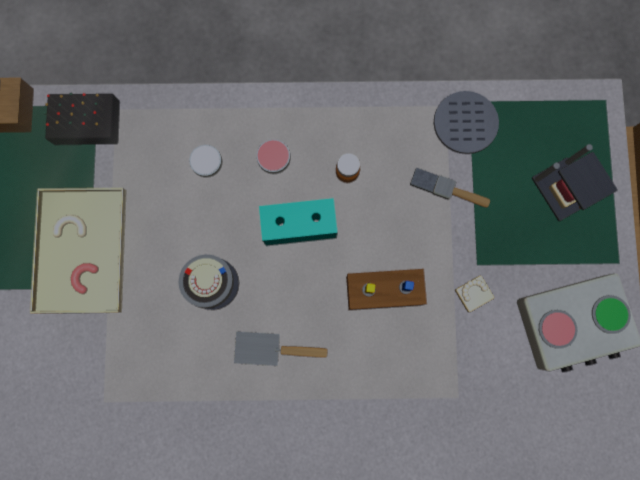

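Scene: the brown stand is at (226,263) with the blue handle at (205,246) and the yellow one at (240,224). The turquoise look-alike stand is at (358,257) and the flask at (376,183). Top: blue handle (408,286), yellow handle (370,289), flask (206,282).

Could be taken for the stylus: the blue handle at top (408,286), the yellow scraper at (370,289), and the empty turquoise stand at (298,221). The blue one in the brown stand matches the description. Next I'll triangulate roughly, then look from the wrist.

```bash
cat > h.py <<'E'
from cell import robot
import cv2,numpy as np
from scipy.spatial.transform import Rotation as R
def shot(n,save=None):
    c=robot.camera(n); c["hsv"]=cv2.cvtColor(c["img"],cv2.COLOR_RGB2HSV)
    if save: cv2.imwrite(save,c["img"][:,:,::-1])
    return c
def ray(c,u,v):
    f=240/np.tan(np.radians(c["vertical_fov"])/2)
    d=np.array([(u-c["cx"])/f,-(v-c["cy"])/f,-1.]); d=R.from_rotvec(c["attitude"]).apply(d)
    return np.array(c["origin"]),d/np.linalg.norm(d)
def plane(c,u,v,z):
    o,d=ray(c,u,v); return o+d*(z-o[2])/d[2]
def project(c,p):
    f=240/np.tan(np.radians(c["vertical_fov"])/2)
    q=R.from_rotvec(c["attitude"]).inv().apply(np.array(p)-c["origin"])
    return np.array([c["cx"]+f*q[0]/-q[2],c["cy"]-f*q[1]/-q[2]])
def tri(rays):
    A=np.zeros((3,3));b=np.zeros(3)
    for o,d in rays:
        P=np.eye(3)-np.outer(d,d);A+=P;b+=P@o
    p=np.linalg.solve(A,b)
    return p,[np.linalg.norm((np.eye(3)-np.outer(d,d))@(p-o)) for o,d in rays]
COL={"blue":((105,120,40),(128,255,255)),"yellow":((22,170,90),(33,255,255)),"teal":((80,150,60),(98,255,255)),
     "red":((0,190,100),(4,255,255)),"brown":((5,110,40),(18,255,160))}
def blobs(c,col,box=None,amin=8):
    m=cv2.inRange(c["hsv"],*map(np.array,COL[col]))
    if box is not None:
        k=np.zeros_like(m);k[box[1]:box[3],box[0]:box[2]]=255;m&=k
    n,l,s,ce=cv2.connectedComponentsWithStats(m)
    return sorted([(int(s[i][4]),ce[i].round(1).tolist(),s[i][:4].tolist()) for i in range(1,n) if s[i][4]>=amin],reverse=True),l,m
def down(yaw):  # tool y axis at angle yaw in world xy
    y=np.array([np.cos(yaw),np.sin(yaw),0]);z=np.array([0,0,-1.]);x=np.cross(y,z)
    return R.from_matrix(np.c_[x,y,z]).as_rotvec()
E
python3 - <<'E'
from h import *
T,S=shot("top"),shot("scene")
for n,c in(("T",T),("S",S)):
    for k in("blue","yellow","red"): print(n,k,blobs(c,k)[0][:5])
print("brown",blobs(T,"brown",(330,250,440,330))[0][:2])
def P(a,b): p,e=tri([ray(T,*a),ray(S,*b)]);print(p.round(1),np.round(e,1))
P((408,286),(205,246))
print(plane(T,206,282,80),plane(T,386,290,80))
print(R.from_rotvec(robot.get_tcp_rot()).as_matrix().round(2))
E
```

```text
T blue [(90, [407.9, 285.6], [403, 281, 11, 10]), (30, [222.3, 270.2], [219, 267, 7, 7])]
T yellow [(78, [370.4, 287.5], [366, 283, 10, 10])]
T red [(19, [187.8, 271.1], [186, 269, 5, 5])]
S blue [(296, [204.9, 243.8], [198, 229, 15, 30]), (14, [372.1, 180.9], [370, 180, 5, 3])]
S yellow [(143, [241.0, 224.9], [235, 214, 11, 23])]
S red []
brown [(2361, [385.4, 289.0], [347, 269, 79, 40])]
[ 490.4 -251.3  107.7] [0.8 0.8]
[504.05826481 137.86684519  80.        ] [ 484.63558862 -212.87919525   80.        ]
[[-0.97  0.23 -0.  ]
 [ 0.23  0.97 -0.  ]
 [ 0.   -0.   -1.  ]]
```

```bash
cat >> h.py <<'E'
def camrel():
    c=robot.camera("wrist");Rt=R.from_rotvec(robot.get_tcp_rot())
    return Rt.inv().apply(np.array(c["origin"])-robot.get_ee_pos()), Rt.inv()*R.from_rotvec(c["attitude"])
def tcp_for(rel,target,z,rv):
    Rt=R.from_rotvec(rv);o=Rt.apply(rel[0]);d=(Rt*rel[1]).apply([0,0,-1.])
    cam=np.array(target)-d*((target[2]-(z+o[2]))/d[2]); return np.array(cam)-d*0-o if False else np.array([*( (np.array(target)-d*((target[2]-(z+o[2]))/d[2])-o)[:2]),z])
E
python3 - <<'E'
from h import *
rel=camrel();print(rel[0].round(1),rel[1].apply([0,0,-1]).round(3))
T=shot("top");_,l,m=blobs(T,"brown",(330,250,440,330))
print(cv2.minAreaRect(cv2.findNonZero(m)))
q0=robot.get_qpos()
for t in([504,138,80],[485,-213,110]):
  for yaw in (0,np.pi/2,np.pi,-np.pi/2):
    rv=down(yaw)
    for z in(180,230):
      p=tcp_for(rel,t,z,rv);q=robot.inverse_kinematics(p,rv)
      print(t,round(yaw,2),z,p.round(),None if q is None else np.round(q,2))
for p in([490,-251,92],[504,138,150]):
  for yaw in (0,np.pi): 
    q=robot.inverse_kinematics(p,down(yaw));print(p,yaw,None if q is None else np.round(q,2))
E
```

```text
[  80.5    0.3 -141.4] [-0.313 -0.     0.95 ]
((385.98736572265625, 288.80523681640625), (35.44643783569336, 76.79338073730469), 86.26860046386719)
[504, 138, 80] 0 180 [504. 137. 180.] [-0.58  0.5   0.4   1.87 -0.26  0.82 -0.04]
[504, 138, 80] 0 230 [504. 154. 230.] [-0.63  0.45  0.43  1.79 -0.23  0.95 -0.1 ]
[504, 138, 80] 1.57 180 [505. 138. 180.] [-0.33  0.48  0.03  1.86 -0.02  0.81  1.28]
[504, 138, 80] 1.57 230 [488. 138. 230.] [-0.37  0.4   0.08  1.83 -0.04  0.91  1.29]
[504, 138, 80] 3.14 180 [504. 139. 180.] [-0.04  0.51 -0.4   1.85  0.25  0.84  2.58]
[504, 138, 80] 3.14 230 [504. 122. 230.] [-0.05  0.43 -0.34  1.79  0.17  0.94  2.69]
[504, 138, 80] -1.57 180 [503. 138. 180.] [-0.78  0.57  0.73  1.87 -0.49  0.88 -1.38]
[504, 138, 80] -1.57 230 [520. 138. 230.] [-0.8   0.54  0.78  1.77 -0.44  1.02 -1.42]
[485, -213, 110] 0 180 [ 485. -224.  180.] [-0.11  0.61  0.79  1.84 -0.54  0.92  0.93]
[485, -213, 110] 0 230 [ 485. -207.  230.] [-0.25  0.59  1.    1.8  -0.57  1.07  0.95]
[485, -213, 110] 1.57 180 [ 496. -213.  180.] [ 0.07  0.54  0.45  1.82 -0.3   0.85  2.23]
[485, -213, 110] 1.57 230 [ 479. -213.  230.] [-0.07  0.49  0.68  1.8  -0.36  0.98  2.33]
[485, -213, 110] 3.14 180 [ 485. -202.  180.] [-0.31  0.74  1.13  1.87 -0.78  1.06 -1.99]
[485, -213, 110] 3.14 230 [ 485. -219.  230.] [-0.28  0.67  1.14  1.79 -0.67  1.13 -2.07]
[485, -213, 110] -1.57 180 [ 474. -213.  180.] [-0.2   0.63  0.93  1.88 -0.62  0.95 -0.55]
[485, -213, 110] -1.57 230 [ 491. -213.  230.] [-0.2   0.57  0.91  1.78 -0.52  1.05 -0.67]
[490, -251, 92] 0 [ 0.1   0.7   0.53  1.87 -0.52  0.71  0.94]
[490, -251, 92] 3.141592653589793 [ 0.96  0.8  -0.87  1.85  0.79  0.88  2.84]
[504, 138, 150] 0 [-0.56  0.54  0.37  1.9  -0.28  0.75 -0.03]
[504, 138, 150] 3.141592653589793 [-0.03  0.55 -0.41  1.88  0.3   0.77  2.53]
```

```bash
python3 - <<'E'
from h import *
import pickle
rv=down(0);V={}
for k,p in dict(f1=(504,110,210),f2=(504,40,210),s1=(487,-250,235),s2=(487,-320,235)).items():
    robot.move_pose(p,rv); robot.dwell(.1); c=V[k]=shot("wrist",f"pics/{k}.png"); V[k]["w"]=None
    print(k,robot.get_time())
    for col in("blue","yellow","red"):print(col,blobs(c,col,amin=40)[0][:4])
pickle.dump(V,open("V.pkl","wb"))
cv2.imwrite("pics/all.png",cv2.resize(np.vstack([np.hstack([V["f1"]["img"],V["f2"]["img"]]),np.hstack([V["s1"]["img"],V["s2"]["img"]])]),(800,600))[:,:,::-1])
E
```

```text
f1 2.7583
blue [(176, [342.5, 230.3], [334, 222, 18, 17])]
yellow []
red [(148, [344.1, 149.3], [335, 141, 19, 18])]
f2 3.2917
blue [(223, [344.6, 144.0], [335, 135, 20, 19])]
yellow []
red [(261, [346.4, 48.2], [337, 37, 20, 23])]
s1 4.5667
blue [(632, [317.5, 233.7], [307, 215, 22, 36])]
yellow [(503, [312.4, 141.7], [301, 129, 24, 26])]
red []
s2 5.1
blue [(521, [318.3, 143.2], [306, 131, 25, 26])]
yellow [(715, [312.8, 24.6], [300, 9, 27, 32])]
red []
```

View pics/all.png

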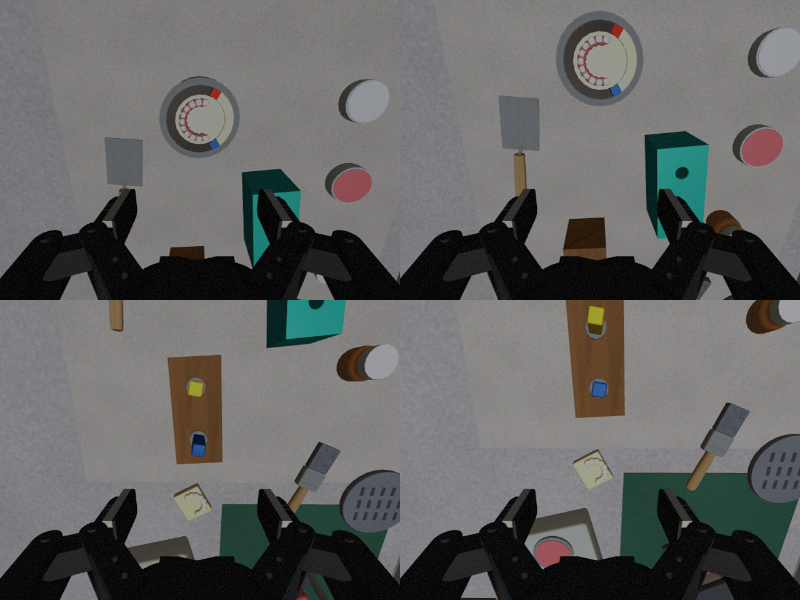

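Wrist views, in mosaic pixels: the flask is at (200,118) in f1, with blue at (214,144) and red at (215,93). The stand is at (196,410) in s1, with blue at (198,445). This is the close crop to check the choice and segment it.

```bash
python3 - <<'E'
import pickle,cv2,numpy as np
V=pickle.load(open("V.pkl","rb"))
def cr(k,u,v,s,o):
    i=V[k]["img"];p=cv2.copyMakeBorder(i,60,60,60,60,cv2.BORDER_CONSTANT);u=int(u)+60;v=int(v)+60
    return cv2.resize(p[v-s:v+s,u-s:u+s],(o,o),interpolation=cv2.INTER_NEAREST)
a=np.hstack([cr("f1",320,190,75,400),cr("f2",320,95,75,400)]);b=np.hstack([cr(k,u,v,22,200) for k,u,v in(("s1",317,228),("s2",318,144),("s1",312,142),("s2",313,30))])
cv2.imwrite("pics/crop.png",cv2.convertScaleAbs(np.vstack([a,b]),alpha=1.5)[:,:,::-1])
E
```

```text
(no output)
```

View pics/crop.png

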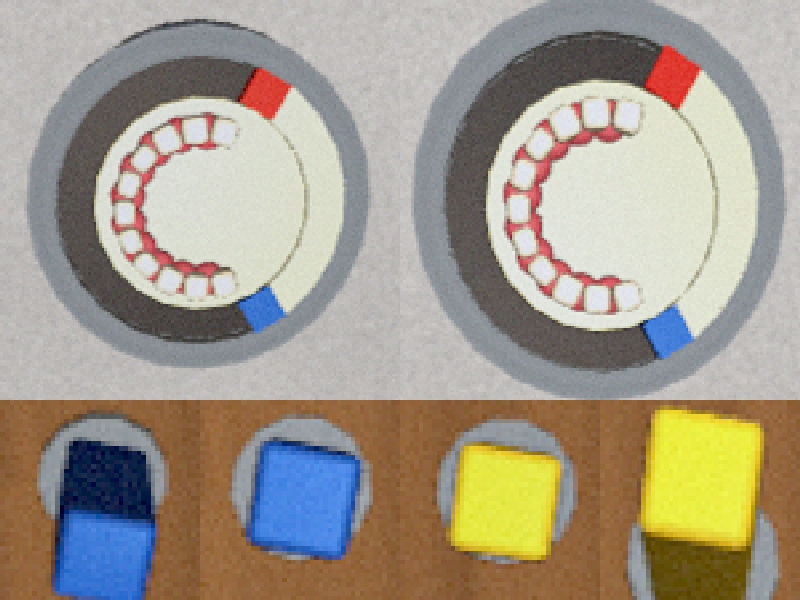

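The crop shows the stylus's blue top face bright at about (318,143) in s2, on a steel collar. In the flask crop the dark groove, blue block and red block are clear. Next I'll measure both in both views.

```bash
cat > meas.py <<'E'
from h import *
import pickle
V=pickle.load(open("V.pkl","rb"))
def disc(c,box):
    h=c["hsv"];m=(((h[...,1]>40)|(h[...,2]<75))*255).astype(np.uint8)
    k=np.zeros_like(m);k[box[1]:box[3],box[0]:box[2]]=255;m&=k
    m=cv2.morphologyEx(m,cv2.MORPH_OPEN,np.ones((3,3)))
    cs=cv2.findContours(m,cv2.RETR_EXTERNAL,cv2.CHAIN_APPROX_NONE)[0]
    cn=cv2.convexHull(max(cs,key=cv2.contourArea));M=np.zeros_like(m);cv2.drawContours(M,[cn],-1,255,-1)
    cn=max(cv2.findContours(M,0,cv2.CHAIN_APPROX_NONE)[0],key=len)
    return cv2.fitEllipse(cn)
def face(c,col,vmin):
    _,l,m=blobs(c,col,amin=40); m=m&((c["hsv"][...,2]>vmin)*255).astype(np.uint8)
    m=cv2.morphologyEx(m,cv2.MORPH_OPEN,np.ones((3,3)))
    cs=cv2.findContours(m,0,cv2.CHAIN_APPROX_NONE)[0];cn=max(cs,key=cv2.contourArea)
    M=cv2.moments(cn);return (M["m10"]/M["m00"],M["m01"]/M["m00"]),cv2.minAreaRect(cn)
if __name__=="__main__":
    e1=disc(V["f1"],(255,120,385,262));e2=disc(V["f2"],(250,20,390,165));print(e1,e2)
    c0,er=tri([ray(V["f1"],*e1[0]),ray(V["f2"],*e2[0])]);print("centre",c0.round(1),np.round(er,2))
    B={}
    for col in("blue","red"):
        u=[blobs(V[k],col,amin=40)[0][0][1] for k in("f1","f2")]
        B[col],er=tri([ray(V["f1"],*u[0]),ray(V["f2"],*u[1])]);d=B[col]-c0
        print(col,B[col].round(1),np.round(er,2),"r",np.hypot(*d[:2]).round(1),"ang",np.degrees(np.arctan2(d[1],d[0])).round(1))
    for col in("blue","yellow"):
        r=[];
        for k in("s1","s2"):
            ce,rect=face(V[k],col,60 if col=="blue" else 100);print(k,col,np.round(ce,1),rect);r.append(ray(V[k],*ce))
            w=np.array([plane(V[k],*q,136)[:2] for q in cv2.boxPoints(rect)]);dd=np.diff(w,axis=0)
            print(" sides",np.hypot(*dd.T).round(1),"ang",(np.degrees(np.arctan2(dd[:,1],dd[:,0]))%90).round(1),w.mean(0).round(1))
        print(col,*[np.round(x,2) for x in tri(r)])
E
python3 meas.py
```

```text
((312.86138916015625, 189.4631805419922), (90.9716796875, 112.6143798828125), 4.494131565093994) ((313.0495300292969, 94.45867919921875), (99.63529205322266, 132.9761962890625), 0.9620677828788757)
centre [502.4 144.9  83.9] [0.12 0.12]
blue [527.2 109.7  80.1] [0.11 0.11] r 43.0 ang -54.8
red [526.5 175.8  80.2] [0.13 0.13] r 39.2 ang 52.1
s1 blue [317.3 239.9] ((317.24322509765625, 240.04054260253906), (20.54987335205078, 19.399080276489258), 9.462323188781738)
 sides [15.3 15.4 15.4] ang [80.9 80.4 82. ] [ 490.  -247.1]
s2 blue [318.3 143.2] ((318.2973327636719, 143.21621704101562), (22.35826301574707, 23.67345428466797), 9.462322235107422)
 sides [15.7 15.2 15.7] ang [80.  81.2 81.1] [ 490.  -247.8]
blue [ 490.   -247.76  133.55] [0.01 0.01]
s1 yellow [312.2 141.6] ((312.52996826171875, 141.7899932861328), (21.920310974121094, 23.193103790283203), 8.130102157592773)
 sides [15.3 14.9 15.4] ang [81.2 82.6 82.3] [ 486.2 -176. ]
s2 yellow [312.8  24.6] ((312.8243408203125, 24.554052352905273), (25.81064224243164, 28.441024780273438), 9.462321281433105)
 sides [15.5 15.8 15.5] ang [78.6 82.  79.9] [ 486.1 -176.7]
yellow [ 486.01 -175.88  133.12] [0.09 0.09]
```

```bash
python3 - <<'E'
from meas import *
E={};viz=[]
for k,box in(("f1",(235,105,400,270)),("f2",(235,5,400,175))):
    c=V[k];im=cv2.medianBlur(c["img"],3);h=cv2.cvtColor(im,cv2.COLOR_RGB2HSV)
    u,v=(np.array(blobs(c,"blue",amin=40)[0][0][1])+blobs(c,"red",amin=40)[0][0][1])/2
    print(k,"groove",h[int(v),int(u)-78:int(u)-40:6].tolist(),"cream",h[int(v),int(u)+8].tolist())
    m=(((h[...,2]<85))*255).astype(np.uint8)
    m[:box[1]]=0;m[box[3]:]=0;m[:,:box[0]]=0;m[:,box[2]:]=0
    m=cv2.morphologyEx(m,cv2.MORPH_OPEN,np.ones((7,7)))
    cs=max(cv2.findContours(m,cv2.RETR_EXTERNAL,cv2.CHAIN_APPROX_NONE)[0],key=cv2.contourArea)
    p=cs[:,0,:].astype(float);hull=cv2.convexHull(cs)
    # outer-arc: contour points on the hull
    o=np.array([q for q in p if abs(cv2.pointPolygonTest(hull,tuple(map(float,q)),True))<1.2 and q[0]<u-14])
    # inner-arc points: the rest well inside
    i=np.array([q for q in p if cv2.pointPolygonTest(hull,tuple(map(float,q)),True)>8 and q[0]<u-14])
    for n,pts,z in(("out",o,82),("in",i,82)):
        e=cv2.fitEllipse(pts.astype(np.float32));E[k,n]=e
        w=np.array([plane(c,*q,z)[:2] for q in pts]);A=np.c_[2*w,np.ones(len(w))];s=np.linalg.lstsq(A,(w**2).sum(1),rcond=None)[0]
        print(n,len(pts),np.round(e[0],1),np.round(e[1],1),"circle@82",s[:2].round(1),np.sqrt(s[2]+s[0]**2+s[1]**2).round(1))
    g=im.copy()
    for q in o.astype(int):g[q[1],q[0]]=(255,0,255)
    for q in i.astype(int):g[q[1],q[0]]=(0,255,0)
    viz.append(cv2.resize(g[box[1]:box[1]+160,box[0]:box[0]+160],(400,400),interpolation=0))
for n in("out","in"):print(n,*[np.round(x,2) for x in tri([ray(V[k],*E[k,n][0]) for k in("f1","f2")])])
cv2.imwrite("pics/viz.png",np.hstack(viz)[:,:,::-1])
E
```

```text
f1 groove [[110, 17, 91], [15, 26, 59], [17, 30, 59], [40, 10, 148], [179, 117, 124], [0, 129, 134], [45, 10, 148]] cream [33, 17, 147]
out 173 [318.8 189.4] [105.3 108. ] circle@82 [507.5 142.2] 43.4
in 132 [320.  190.3] [80.3 82.2] circle@82 [507.9 142.5] 32.8
f2 groove [[10, 25, 61], [11, 33, 61], [35, 10, 152], [17, 27, 133], [100, 5, 154], [12, 38, 122], [43, 12, 152]] cream [35, 22, 152]
out 198 [318.5  94.9] [114.2 126.6] circle@82 [507.6 142.6] 43.4
in 153 [320.1  96.4] [88.5 95.1] circle@82 [507.6 142.4] 32.6
out [506.81 144.67  82.4 ] [0.23 0.23]
in [507.9  143.74  81.35] [0.12 0.12]
```

View pics/viz.png

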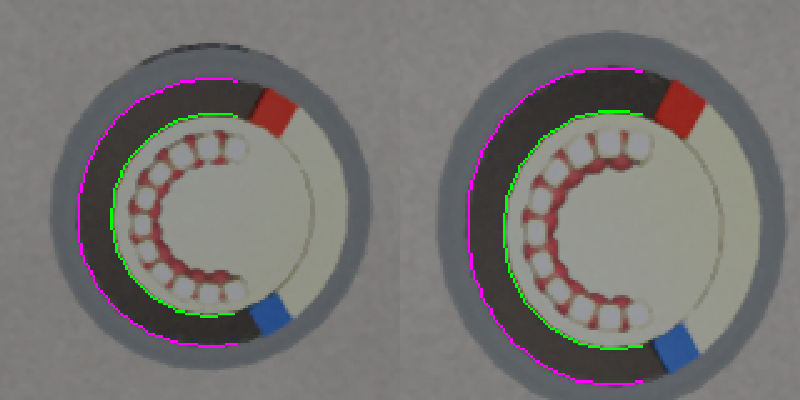

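Measured values, each checked against the text:

| Item | Measured | Check |
|---|---|---|
| Groove centre | (507.6, 142.5) | wall radii 43.4 and 32.7, expected 43.5 and 32.5 |
| Block bearings | −59.1° and 60.4° | puts body +x at about 180.65° |
| Stylus axis | (490, −247.5), top at about 134 | expected top 136 |
| Stylus to scraper | 71.5 | expected 72 |

Next is the grasp and lift.

```bash
python3 - <<'E'
from h import *
rv=down(np.radians(-9))
robot.move_pose([490,-247.5,200],rv)
robot.move_straight([490,-247.5,92],speed=120)
robot.dwell(.3); print(robot.get_ee_pos().round(2) if hasattr(robot.get_ee_pos(),'round') else robot.get_ee_pos())
print("pre",np.array([robot.get_ft_force() for _ in range(3)]).round(2))
robot.move_gripper(10); robot.dwell(.2)
print("w",robot.get_width(),robot.get_grip_force(),"ft",np.round(robot.get_ft_force(),2),np.round(robot.get_ee_pos(),2))
robot.move_straight([490,-247.5,235],speed=130);robot.dwell(.3)
f=[]
for _ in range(10): robot.dwell(.02);f.append(robot.get_ft_force())
print("ft",np.mean(f,0).round(2),np.std(f,0).round(2),robot.get_width(),robot.get_time())
shot("wrist","pics/held.png");shot("scene","pics/held_s.png")
i=np.hstack([cv2.imread("pics/held.png"),cv2.imread("pics/held_s.png")]);cv2.imwrite("pics/held2.png",cv2.resize(i,(800,300)))
E
```

```text
[ 490.26 -247.51   92.45]
pre [[-0.27 -0.81  0.61]
 [-0.27 -0.81  0.61]
 [-0.27 -0.81  0.61]]
w 15.142530941926985 58.49251091480255 ft [ 1.11 -0.15  2.12] [ 490.13 -247.6    92.12]
ft [-0.04  0.05 -0.66] [0.5  0.35 0.42] 15.008113477673403 9.4167
```

View pics/held2.png

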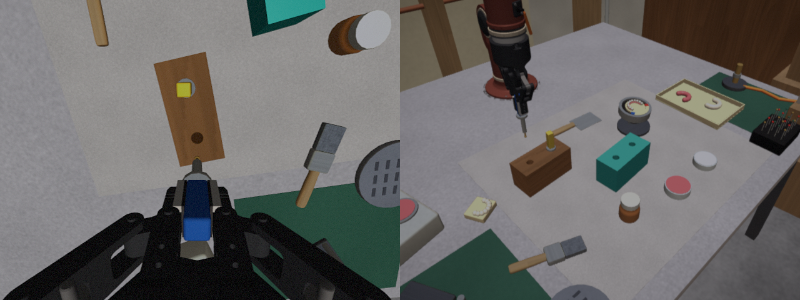

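The stylus is held, with the barrel at about (197,175) in the mosaic and the empty hole at (197,138). Next I'll hover over the groove start and compare ball and groove in one picture.

```bash
cat >> h.py <<'E'
C=np.array([507.6,142.5]);YAW=180.65
def seam(b,z,off=(0,0)):
    a=np.radians(YAW+b);return [C[0]+off[0]+38*np.cos(a),C[1]+off[1]+38*np.sin(a),z]
E
python3 - <<'E'
from h import *
rv=down(np.radians(-9))
import pickle
c0=cv2.imread("pics/held.png")
robot.move_pose(seam(102,235),rv); robot.move_straight(seam(102,166),speed=120);robot.dwell(.4)
W,S,T=shot("wrist","pics/hw.png"),shot("scene","pics/hs.png"),shot("top","pics/ht.png")
pickle.dump((W,S,T),open("H.pkl","wb"))
p=np.array(robot.get_ee_pos());print(p.round(2),robot.get_time());p[2]-=71
out=[]
for c in(W,S,T):
    u=project(c,p);print(u.round(1));s=45 if c is W else 22
    u0,v0=u.astype(int)
    out.append(cv2.resize(c["img"][v0-s:v0+s,u0-s:u0+s],(400 if c is W else 200,400 if c is W else 200),interpolation=0))
cv2.imwrite("pics/hov.png",cv2.convertScaleAbs(np.hstack([out[0],np.vstack(out[1:])]),alpha=1.5)[:,:,::-1])
E
```

```text
[515.95 105.48 166.1 ] 12.125
[314.5 253.3]
[367.7 172.5]
[221.4 275. ]
```

View pics/hov.png

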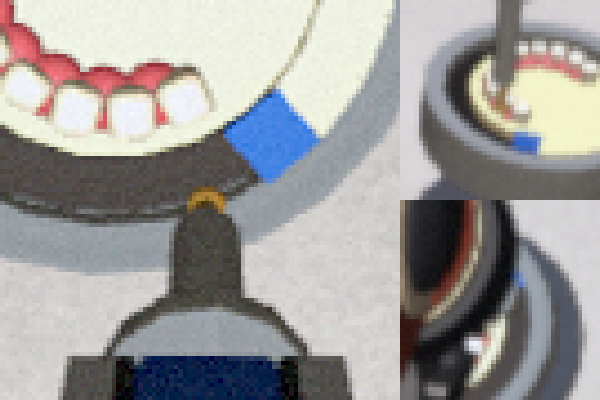

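The ball shows at wrist (315.4,253.7) against a predicted (314.5,253.3), so it is within 0.6 mm and about centred over the groove just inside the blue block. Next I'll touch down and trace with force feedback, using an online plane fit.

```bash
cat > trace.py <<'E'
from h import *
off=(-0.4,0)
def ft(n=4,dt=.02):
    f=[]
    for _ in range(n): robot.dwell(dt);f.append(robot.get_ft_force())
    return np.mean(f,0)
GR,COMP=74.1,1.6              # TCP height above unpressed ball bottom; wanted plunger travel
base=ft(20);print("base",base.round(2))
comp=lambda F:(F-.7)/1.3
z=163.
while True:
    robot.move_straight(seam(102,z,off),speed=15);F=ft(3)[2]-base[2]
    if F>1.1 and (F:=ft(8)[2]-base[2])>1.0: break
    z-=.7 if F<.6 else .3
    assert z>142
za=robot.get_ee_pos()[2];print("touch z",round(za,2),"F",round(F,2),"floor",round(za+comp(F)-GR,2),"t",robot.get_time())
A=[];H=[];bias=0.;log=[]
P0=np.diag([1/3.**2,1/5.**2,1/5.**2]);m0=np.array([77+GR,0,0])
def basis(b): return np.array([1,np.cos(np.radians(b)),np.sin(np.radians(b))])
def fit():
    a=np.array(A);w=np.exp((np.arange(len(a))-len(a)+1)/14)/.25**2
    return np.linalg.solve(P0+(a*w[:,None]).T@a,P0@m0+(a*w[:,None]).T@np.array(H))
A.append(basis(102));H.append(za+comp(F))
for b in np.linspace(102,-102,56):
    zd=fit()@basis(b)-COMP
    robot.move_straight(seam(b,zd+bias,off),speed=15)
    f=ft(4)-base;p=np.array(robot.get_ee_pos());F=f[2]
    bias=np.clip(bias+.5*(zd-p[2]),-1.5,1.5)
    A.append(basis(b));H.append(p[2]+max(comp(F),-.6))
    log.append([b,p[2],H[-1]-GR,*f])
    if F>6.5: robot.move_straight(seam(b,p[2]+1.5,off),speed=30);print("HARD",b,F)
L=np.array(log);np.save("log.npy",L);print(L[::3].round(2));print("F mean/min/max",L[:,5].mean(),L[:,5].min(),L[:,5].max(),"fit",fit().round(2),robot.get_time())
robot.move_straight(seam(-102,p[2]+30,off),speed=40)
print("base after",ft(20).round(2),"bias",bias,robot.get_time())
E
python3 trace.py
```

```text
base [ 0.05 -0.05 -0.84]
touch z 149.15 F 1.74 floor 75.85 t 19.2917
[[ 1.0200e+02  1.4843e+02  7.5400e+01 -4.7000e-01 -6.0000e-02  2.0900e+00]
 [ 9.0870e+01  1.4827e+02  7.6090e+01  1.6700e+00  3.0000e-01  3.1900e+00]
 [ 7.9750e+01  1.4956e+02  7.6850e+01  1.4500e+00 -4.5000e-01  2.5100e+00]
 [ 6.8620e+01  1.5024e+02  7.7710e+01  1.6400e+00 -4.1000e-01  2.7500e+00]
 [ 5.7490e+01  1.5092e+02  7.8520e+01  1.3400e+00 -4.4000e-01  2.9000e+00]
 [ 4.6360e+01  1.5169e+02  7.9060e+01  1.3300e+00 -4.3000e-01  2.6100e+00]
 [ 3.5240e+01  1.5236e+02  7.9980e+01  8.1000e-01  3.0000e-02  2.9400e+00]
 [ 2.4110e+01  1.5265e+02  8.0070e+01  7.7000e-01 -8.1000e-01  2.6700e+00]
 [ 1.2980e+01  1.5294e+02  8.0110e+01  4.6000e-01 -8.4000e-01  2.3400e+00]
 [ 1.8500e+00  1.5291e+02  8.0070e+01 -9.0000e-02 -9.7000e-01  2.3500e+00]
 [-9.2700e+00  1.5278e+02  8.0110e+01 -1.0000e-02 -7.3000e-01  2.5600e+00]
 [-2.0400e+01  1.5253e+02  8.0260e+01 -5.4000e-01 -1.7700e+00  3.0800e+00]
 [-3.1530e+01  1.5227e+02  7.9740e+01  4.0000e-02 -1.0400e+00  2.7500e+00]
 [-4.2650e+01  1.5188e+02  7.9290e+01 -8.3000e-01 -6.8000e-01  2.6700e+00]
 [-5.3780e+01  1.5127e+02  7.8580e+01 -7.6000e-01 -1.7000e-01  2.5300e+00]
 [-6.4910e+01  1.5070e+02  7.8180e+01 -1.4600e+00 -1.9000e-01  2.7500e+00]
 [-7.6040e+01  1.5010e+02  7.7580e+01 -6.9000e-01 -3.1000e-01  2.7500e+00]
 [-8.7160e+01  1.4937e+02  7.6690e+01 -8.7000e-01  2.7000e-01  2.5400e+00]
 [-9.8290e+01  1.4860e+02  7.5890e+01 -1.7300e+00  3.7000e-01  2.5100e+00]]
F mean/min/max 2.7853802843812665 2.0888135408802335 3.5740074673133306 fit [ 1.506e+02  3.850e+00 -1.000e-01] 40.6917
base after [ 0.02 -0.08 -0.94] bias -0.06848575852615113 41.925
```

Trace done, with force 2.1–3.6 N throughout (mean 2.8). Next is the stylus's return, with a check of ball against hole above the stand.

```bash
python3 - <<'E'
from h import *
rv=down(np.radians(-9))
p=robot.get_ee_pos();robot.move_straight([p[0],p[1],235],speed=150)
robot.move_pose([490,-247.5,235],rv);robot.move_straight([490,-247.5,166],speed=120);robot.dwell(.3)
W=shot("wrist");p=np.array(robot.get_ee_pos());p[2]-=71
print(p.round(2),project(W,p).round(1),"hole px",project(W,[490,-247.5,80]).round(1),robot.get_time())
g=W["img"][170:290,235:395].copy();cv2.imwrite("pics/ret.png",cv2.convertScaleAbs(cv2.resize(g,(640,480),interpolation=0),alpha=1.5)[:,:,::-1])
E
```

```text
[ 490.22 -247.62   95.46] [314.5 253.2] hole px [314.2 245.4] 45.1
```

View pics/ret.png

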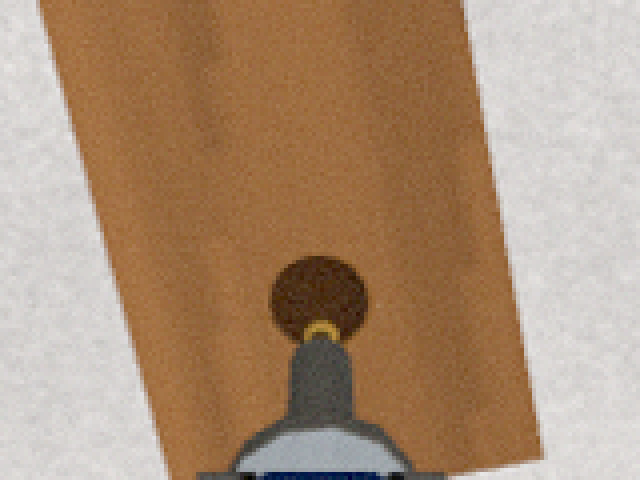

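The hole centre is at wrist (315,245.3), where (314.2,245.4) was predicted, so it is aligned. Lowering now.

```bash
python3 - <<'E'
from h import *
def ft(n=4):
    f=[]
    for _ in range(n): robot.dwell(.02);f.append(robot.get_ft_force())
    return np.mean(f,0)
b=ft(10)
robot.move_straight([490,-247.5,97],speed=50);print("97",(ft(6)-b).round(2))
z=97
while z>90.5:
    z-=.6;robot.move_straight([490,-247.5,z],speed=20);f=ft(4)-b
    if f[2]>1.5: break
print("z",z,np.round(robot.get_ee_pos(),2),f.round(2))
robot.move_gripper(60);robot.dwell(.2)
robot.move_straight([490,-247.5,200],speed=130)
robot.move_pose([487,-320,235],down(0));robot.dwell(.2)
W=shot("wrist","pics/end.png");T=shot("top","pics/endt.png");print("t",robot.get_time())
import pickle;V=pickle.load(open("V.pkl","rb"))
from meas import face
print(face(W,"blue",60),face(V["s2"],"blue",60))
print("top",blobs(T,"blue")[0][:2])
cv2.imwrite("pics/end_c.png",np.hstack([cv2.resize(x[20:190,230:410],(400,378)) for x in(W["img"],V["s2"]["img"])])[:,:,::-1])
E
```

```text
97 [ 0.27 -0.05 -0.21]
z 91.60000000000005 [ 490.03 -247.55   92.08] [-1.25  1.44  5.39]
t 52.15
((319.2983560685554, 143.60825463448757), ((319.2919921875, 143.6439971923828), (22.271240234375, 23.70232391357422), 10.30484676361084)) ((318.3092495636998, 143.1940663176265), ((318.2973327636719, 143.21621704101562), (22.35826301574707, 23.67345428466797), 9.462322235107422))
top [(91, [407.8, 285.6], [402, 281, 12, 10]), (30, [222.3, 270.2], [219, 267, 7, 7])]
```

View pics/end_c.png

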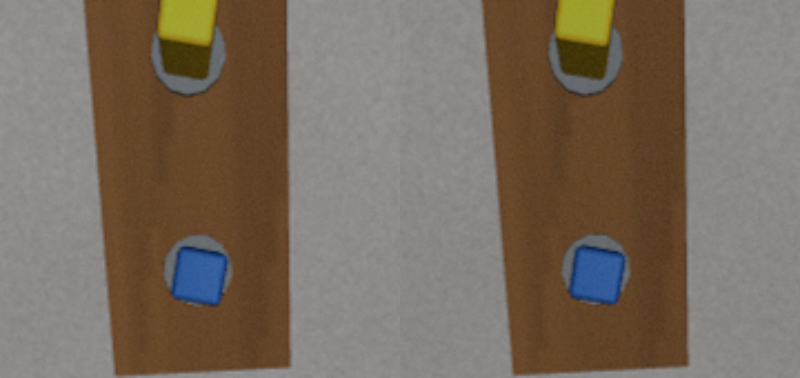

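The final view (left) matches the starting view (right): the stylus is upright on its collar at the same place and size, and the scraper is untouched.

```bash
python3 -c "
from cell import robot
print(robot.finish_job())"
```

```text
the job is handed in; nothing more can be done
None
```

The job is handed in: the ball tip traced the groove from the blue end to the red end at 2.1–3.6 N, and the stylus is back upright on its collar and released, with the arm clear at 52 s of the 72 s allowed.

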